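# Make up the glucose and urea reagent sets

### The arm

A 7-joint arm with a two-finger parallel gripper is mounted at the origin on the work surface. World frame = base frame: x ahead of the robot, y to its left, z up, the work surface at z = 0. Lengths are in m, angles in rad, forces in N, time in s.
With the tool pointing down it reaches from about 0.425 to 0.825 m from the base axis. Payload 3.6 kg.
Tool frame: the origin (TCP) lies where the fingers leave the gripper's body, on its centre line; the fingertips stand 73 mm ahead of it and the grasp point (between the pads) lies 54 mm ahead of it; z points along the fingers, y is the line along which they close (so a half turn about z gives the same grasp; the last joint's range is limited). The gripper opens to 85 mm and grips with 20 to 120 N. Pads are 22 mm wide; open, the fingers measure 114 mm over their backs; the gripper's body (76 mm by 85 mm) begins 54 mm behind the grasp point. The pads swing forward as they close: fully open they stand 13 mm farther back than shut.
Start: joints at [-1.26, 0.615, -0.013, 1.423, 0.008, 1.103, -0.04], TCP at [0.215, 0.613, 0.304] pointing down, gripper open.
Joint ranges: [-3.12, 3.12], [-0.3, 2.06], [-1.34, 1.32], [0.26, 2.42], [-1.36, 4.5], [0.01, 1.98], [-2.84, 2.84]. Speed limits (rad/s): [2.79, 2.79, 3.14, 3.14, 3.14, 3.14, 3.14].

### API

Orientations are given as a unit quaternion [x, y, z, w].
In Python, from station import arm, snapshot, camera_info, ticket gives the robot as it stands. Calls block until the motion is done:
- arm.movep(position, orientation): joint-space move of the TCP to a pose.
- arm.line_to(position, velocity=0.15, ori=None): straight line of the TCP; ori=None keeps the orientation; velocity is the mean speed in m/s.
- arm.move_j(angles): joint-space move.
- arm.move_gripper(opening, effort=None): opening from 0.0 (shut) to 1.0 (fully open); effort is the grip in N (None keeps the last); returns when the fingers have stopped.
- arm.pause(seconds).
- arm.ik(position, orientation): joint angles nearest the present ones, or None.
- snapshot(name): name is "side" or "top"; returns the picture (480x640x3 uint8, blue, green, red); there is no depth.
- camera_info(name): a dict with "fx", "fy", "cx", "cy" (pixels), "dist_coeffs" ([k1, k2, p1, p2, k3] as OpenCV has them; the pictures are not rectified), "R" (3x3) and "t" (3): a world point X has camera coordinates R X + t. Camera axes: x right, y down, z forward; pixel columns grow to the right and rows downward; lengths in m; the calibration is good to about 2 mm. A picture is of the moment at which its call begins. camera_info takes no time and is no camera call.
A pose or a line that the arm cannot do raises arm.MotionError and nothing moves.
- ticket.finish_job(): hands the job in; it is judged then, once.
Readings, each from a call of its own:
- arm.read_time(): time.
- arm.read_joint_positions(): joint angles.
- arm.read_dq(): joint speeds.
- arm.read_effort(): joint torques, N m.
- arm.read_tool_pos(): TCP position.
- arm.read_eef_rot(): TCP orientation.
- arm.read_ft_force(): force on the tool from outside, world axes, zero at the start.
- arm.read_wrist_torque(): the same for the moment, N m.
- arm.read_opening(): opening from 0.0 (shut) to 1.0 (fully open).
- arm.read_finger_force(): force on a finger pad.
Only numpy, scipy, OpenCV 4.12 (cv2) and the standard library are available. Lean on these libraries where they do the work, as an engineer would, in place of code of your own. Each camera call takes 0.05 s, during which the arm holds its last target. There are 200 camera calls.

### The job

Make up the two reagent sets for the analyser from the stock tray. The glucose set goes in the blue carrier: the large bottle with the red cap and the vial with the yellow cap; the urea set goes in the dark grey carrier: the large bottle with the green cap, the small amber bottle with the green cap and the vial with the violet cap. Set each one down upright in the well of its own size without dropping it or tipping anything over, and leave the black-capped amber bottle in the stock tray and the sample tube rack where they are.

Things in the scene. Friction and masses are not known exactly. Their poses are not given: they have to be found in the camera images.
- bottle_red: large white reagent bottle with a red cap and red label band: 42 mm in diameter and straight-sided from its foot to 60 mm, then a shoulder and a 30 mm wide screw cap, 84 mm high in all, about 85 g. Origin: centre of its foot; z up (round, so its yaw means nothing). Goes in a large (58 mm) well
- bottle_green: large white reagent bottle with a green cap and green label band: 42 mm in diameter and straight-sided from its foot to 60 mm, then a shoulder and a 30 mm wide screw cap, 84 mm high in all, about 85 g. Origin: centre of its foot; z up (round, so its yaw means nothing). Goes in a large (58 mm) well
- amber_green: small amber (brown) reagent bottle with a green cap and green label band: 34 mm in diameter and straight-sided from its foot to 52 mm, then a shoulder and a 24 mm wide screw cap, 74 mm high in all, about 45 g. Origin: centre of its foot; z up (round). Goes in a middle (50 mm) well
- vial_yellow: small serum vial of pale glass with a yellow cap: body 24 mm in diameter and 36 mm high under a slightly wider screw cap, 26 mm in diameter, from 38 to 56 mm above its foot (grip it by the cap); 56 mm high in all, about 25 g. Origin: centre of its foot; z up (round). Goes in a small (40 mm) well
- vial_violet: small serum vial of pale glass with a violet cap: body 24 mm in diameter and 36 mm high under a slightly wider screw cap, 26 mm in diameter, from 38 to 56 mm above its foot (grip it by the cap); 56 mm high in all, about 25 g. Origin: centre of its foot; z up (round). Goes in a small (40 mm) well
- amber_black: small amber (brown) reagent bottle with a black cap and grey label band, spare stock that stays where it stands in the tray: 34 mm in diameter and straight-sided from its foot to 52 mm, then a shoulder and a 24 mm wide screw cap, 74 mm high in all, about 45 g. Origin: centre of its foot; z up (round)
- carrier_blue: blue reagent carrier, loose block, 0.6 kg, 172 (x) by 72 by 20 mm high, plus a 12 mm lip at each end. A row of three round wells 15 mm deep, floors 5 mm above its underside: large (58 mm wide) centred at x = -51 mm, middle (50 mm) at x = +9, small (40 mm) at x = +60, all y = 0. Wells are close together: close and open the fingers across the row, along its y. Origin: centre of underside; z up
- carrier_grey: dark grey reagent carrier, loose block, 0.6 kg, 172 (x) by 72 by 20 mm high, plus a 12 mm lip at each end. A row of three round wells 15 mm deep, floors 5 mm above its underside: large (58 mm wide) centred at x = -51 mm, middle (50 mm) at x = +9, small (40 mm) at x = +60, all y = 0. Wells are close together: close and open the fingers across the row, along its y. Origin: centre of underside; z up
- stock_tray: shallow steel tray, fixed, 180 (x) by 256 mm (y), rim 16 mm high, walls and floor 4 mm thick. On its floor the six bottles and vials stand in two rows (along y) of three, shuffled, about 80 mm apart along both axes. Fingers closing along its y have room if opened some 16 mm wider than the thing. Origin: centre of underside; z up
- tube_rack: white sample tube rack full of red- and yellow-capped tubes, 186 mm (x) by 94 mm (y), 95 mm high over the caps; it stands beside the stock tray on the robot's right and must not be moved. Origin: centre of its underside

How it is judged:
By the outcome, as a careful person would: the job done as asked, in the order asked, and still so for the second after the job is handed in, with the robot touching nothing.
It also fails if it takes over 128 s, if anything falls off the work surface, if the arm or the gripper's body presses on something with over 40 N, if the wrist force passes 120 N, or if a joint passes its speed limit or range.

## Working session

There is one attempt and no reset: what is moved stays moved. The work goes in short steps, each a Python script; the robot and the scene stay as the last script left them, time stands still between calls to the robot, and variables do not carry over. Pictures are saved under pics/ and viewed, at most 14 in all, crops included, and the job is handed in when it is done.

```bash
ls; mkdir -p pics; python3 - <<'E'
from station import arm, snapshot, camera_info
import cv2
for n in("top","side"):
    cv2.imwrite(f"pics/{n}0.png",snapshot(n)); c=camera_info(n); print(n,c)
print(arm.read_tool_pos(),arm.read_eef_rot(),arm.read_time(),arm.read_opening())
E
```

```text
pics
top {'fx': 452.2374224355403, 'fy': 452.2374224355403, 'cx': 312.51468789835025, 'cy': 241.67438095141736, 'dist_coeffs': array([-0.06679793,  0.        ,  0.        ,  0.        ,  0.        ]), 'R': array([[ 0.02281423, -0.99943447, -0.02470336],
       [-0.98755493, -0.01868317, -0.15616084],
       [ 0.15561099,  0.02795861, -0.98742267]]), 't': array([-0.09581019,  0.55582502,  0.89307852])}
side {'fx': 532.9916926362216, 'fy': 532.9916926362216, 'cx': 318.2400599877791, 'cy': 238.2067930664834, 'dist_coeffs': array([-0.02545499,  0.        ,  0.        ,  0.        ,  0.        ]), 'R': array([[-0.94717862, -0.32014742, -0.01892829],
       [-0.23569719,  0.73492191, -0.63587469],
       [ 0.21748446, -0.59782557, -0.77156017]]), 't': array([0.48575606, 0.24476221, 0.94432596])}
[0.21523733 0.61275437 0.30285282] [ 1.68066177e-01  9.85775002e-01 -1.17290354e-03 -1.71153495e-04] 0.1 0.9993322834125642
```

View pics/top0.png

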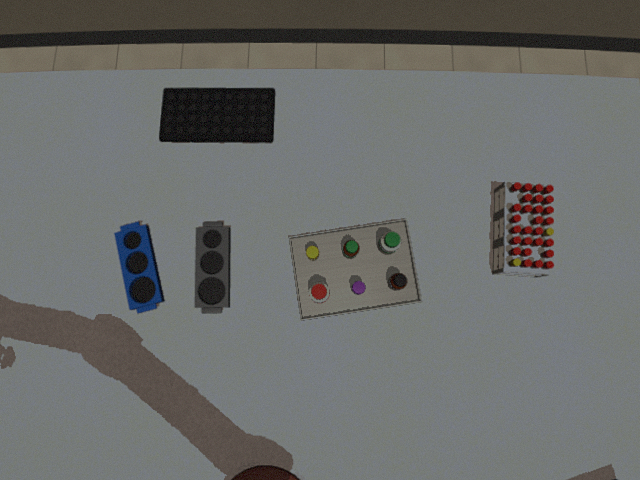

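View pics/side0.png

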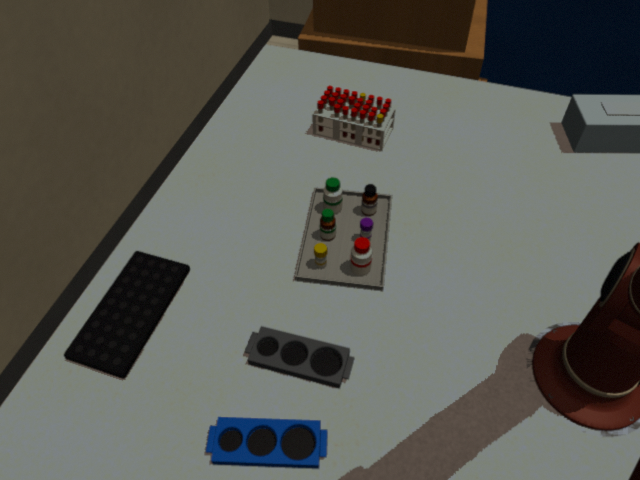

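The top view shows blue wells at about (132,240), (137,262), (142,290), and grey wells at about (212,239), (211,262), (211,291). Caps are yellow (312,252), amber-green (351,247), green (391,240), red (319,291), violet (358,287) and black (398,281). The side view shows all of them upright. Next I measure with colour masks and triangulation.

```bash
cat > vis.py <<'E'
from station import snapshot, camera_info
import cv2, numpy as np
def ray(n,p):
    c=camera_info(n); K=np.array([[c["fx"],0,c["cx"]],[0,c["fy"],c["cy"]],[0,0,1]])
    u=cv2.undistortPoints(np.array([[p]],float),K,c["dist_coeffs"])[0,0]
    return -c["R"].T@c["t"], c["R"].T@np.array([u[0],u[1],1.])
def plane(n,p,z):
    o,d=ray(n,p); return (o+d*(z-o[2])/d[2])[:2]
def tri(p,q):
    o1,d1=ray("top",p); o2,d2=ray("side",q)
    s=np.linalg.lstsq(np.c_[d1,-d2],o2-o1,rcond=None)[0]
    a,b=o1+d1*s[0],o2+d2*s[1]; return (a+b)/2,np.linalg.norm(a-b)
HUE={"red":(172,8),"yellow":(20,34),"green":(50,85),"violet":(125,160)}
def blobs(img,col,box,smin=110,vmin=50):
    x0,y0,x1,y1=box; h,s,v=cv2.split(cv2.cvtColor(img[y0:y1,x0:x1],cv2.COLOR_BGR2HSV))
    a,b=HUE[col]; m=((h>=a)&(h<=b)) if a<b else ((h>=a)|(h<=b))
    m=(m&(s>smin)&(v>vmin)).astype(np.uint8)
    n,_,st,ce=cv2.connectedComponentsWithStats(m,connectivity=4)
    return [(st[i,4],(ce[i]+[x0,y0]).round(1).tolist(),st[i,:4].tolist()) for i in range(1,n) if st[i,4]>=25]
def wells(img,box,vmax):
    x0,y0,x1,y1=box; g=img[y0:y1,x0:x1].max(2)
    cs,_=cv2.findContours((g<vmax).astype(np.uint8),cv2.RETR_EXTERNAL,cv2.CHAIN_APPROX_NONE)
    return [(cv2.contourArea(c),tuple(np.add(cv2.fitEllipse(c)[0],(x0,y0))),cv2.fitEllipse(c)[1]) for c in cs if cv2.contourArea(c)>100]
E
python3 - <<'E'
from vis import *
T,S=cv2.imread("pics/top0.png"),cv2.imread("pics/side0.png")
for c in HUE:
    print(c,"top",blobs(T,c,(285,215,425,325)),"side",blobs(S,c,(295,170,395,290)))
print(T[262,120:160].max(1),T[262,192:234].max(1))
for nm,b,v in(("blue",(110,215,170,315),75),("grey",(190,215,236,318),52)):
    for w in sorted(wells(T,b,v)): print(nm,w,plane("top",w[1],.02))
E
```

```text
red top [(np.int32(189), [318.5, 291.0], [26, 69, 16, 15])] side [(np.int32(229), [361.6, 244.4], [59, 66, 16, 18]), (np.int32(49), [362.3, 265.0], [59, 91, 17, 7])]
yellow top [(np.int32(143), [312.0, 252.1], [21, 31, 13, 14])] side [(np.int32(163), [320.4, 249.7], [19, 73, 14, 15])]
green top [(np.int32(166), [391.9, 239.0], [100, 17, 15, 15]), (np.int32(114), [351.5, 246.2], [61, 26, 12, 12])] side [(np.int32(99), [332.4, 182.0], [31, 8, 14, 9]), (np.int32(82), [327.4, 212.5], [27, 38, 12, 9])]
violet top [(np.int32(123), [358.4, 287.1], [68, 66, 12, 13])] side [(np.int32(91), [366.2, 222.1], [65, 48, 13, 9])]
[110 108 106 109 109  77  44  38  44  31  24  35  24  28  29  19  21  25
  37  32  16  33  36  22  31  31  26  38  88 111 112 111 114  79  33  22
  64 114 131 126] [120 129 117  84  59  65  66  52  41  23  31  30  33  31  32  37  36  32
  34  19  37  31  34  33  30  28  38  33  31  38  42  39  66  68  67  71
  45  33  90 126 123 123]
blue (142.0, (np.float64(155.22105026245117), np.float64(264.98021697998047)), (2.6353373527526855, 91.39974212646484)) [0.50444444 0.25167566]
[... 162 characters left out ...]
float64(136.3589324951172), np.float64(262.3025550842285)), (21.072534561157227, 22.91322898864746)) [0.50926271 0.29369564]
blue (526.5, (np.float64(141.83332443237305), np.float64(289.327392578125)), (25.297697067260742, 26.603761672973633)) [0.45183878 0.27702966]
grey (259.5, (np.float64(211.68458366394043), np.float64(238.45307159423828)), (17.872533798217773, 18.716365814208984)) [0.56414303 0.13247825]
grey (424.5, (np.float64(211.38441848754883), np.float64(262.210880279541)), (22.889543533325195, 23.708667755126953)) [0.51305227 0.13018938]
grey (578.0, (np.float64(210.99102401733398), np.float64(290.53155517578125)), (26.841110229492188, 27.536054611206055)) [0.45317247 0.12768756]
```

Well spacings come out at 51 and 60 mm, as they should. Next: triangulate the caps with a lower brightness threshold, and check the wells from the side view.

```bash
python3 - <<'E'
from vis import *
T,S=cv2.imread("pics/top0.png"),cv2.imread("pics/side0.png")
zc={"red":.079,"green":.079,"amber":.069,"yellow":.051,"violet":.051}
P={}
for c in HUE:
    a=blobs(T,c,(285,215,425,325),80,22); b=blobs(S,c,(295,170,395,290),80,22)
    a=sorted(a,key=lambda r:-r[0]); 
    for r in b: print(c,"side",r)
    if c=="green":
        pr=[("green",a[0],min(b,key=lambda r:r[1][1])),("amber",a[1],min((r for r in b if r[1][1]>200),key=lambda r:r[1][1]))]
    else: pr=[(c,a[0],min(b,key=lambda r:r[1][1]))]
    for n,t,s in pr:
        X,e=tri(t[1],s[1]); P[n]=X
        print(n,t[2],X.round(4),"gap",round(e,4),"topplane",plane("top",t[1],zc[n]).round(4),"side",plane("side",s[1],zc[n]).round(4))
for nm,b,v in(("blue",(215,415,322,466),75),("grey",(250,333,350,382),42)):
    for w in sorted(wells(S,b,v)): print(nm,w,plane("side",w[1],.02).round(4))
for a,b in(("yellow","amber"),("amber","green"),("red","violet"),("red","yellow"),("violet","amber")):
    d=P[b]-P[a]; print(a,b,np.hypot(*d[:2]).round(4),np.arctan2(d[1],d[0]).round(3))
E
```

```text
red side (np.int32(247), [361.6, 244.6], [59, 66, 17, 18])
red side (np.int32(71), [359.8, 264.1], [56, 88, 21, 10])
red [26, 68, 16, 17] [ 0.455  -0.0993  0.0818] gap 0.001 topplane [ 0.4546 -0.0993] side [ 0.4559 -0.1014]
yellow side (np.int32(193), [320.3, 250.1], [19, 72, 14, 17])
yellow side (np.int32(34), [320.5, 263.1], [20, 90, 12, 6])
yellow [21, 30, 13, 15] [ 0.5352 -0.0838  0.0519] gap 0.0011 topplane [ 0.5348 -0.0839] side [ 0.536  -0.0845]
green side (np.int32(165), [332.2, 184.0], [31, 7, 14, 15])
green side (np.int32(43), [332.6, 202.7], [29, 29, 18, 7])
green side (np.int32(134), [327.3, 214.2], [27, 38, 12, 14])
green side (np.int32(29), [327.6, 230.9], [26, 59, 14, 4])
green [99, 17, 16, 15] [ 0.5605 -0.242   0.0809] gap 0.0015 topplane [ 0.5601 -0.2424] side [ 0.5619 -0.2439]
amber [61, 25, 12, 13] [ 0.5368 -0.161   0.1127] gap 0.0043 topplane [ 0.5454 -0.1632] side [ 0.547  -0.2003]
violet side (np.int32(143), [366.1, 223.9], [65, 47, 13, 14])
violet [67, 66, 13, 13] [ 0.4659 -0.1782  0.0531] gap 0.0015 topplane [ 0.4652 -0.1784] side [ 0.467  -0.1799]
blue (129.0
[... 492 characters left out ...]
, 35.7974853515625)) [0.453  0.2785]
grey (238.0, (np.float64(286.16832733154297), np.float64(371.5542106628418)), (3.847231149673462, 102.83390808105469)) [0.5149 0.1697]
grey (335.5, (np.float64(267.3358840942383), np.float64(345.7851781845093)), (19.375307083129883, 22.14617919921875)) [0.5656 0.1331]
grey (540.5, (np.float64(293.8857536315918), np.float64(352.680814743042)), (24.873245239257812, 27.749040603637695)) [0.5147 0.131 ]
grey (753.0, (np.float64(325.97361755371094), np.float64(360.9738483428955)), (29.510026931762695, 32.54835891723633)) [0.4544 0.1284]
yellow amber 0.0772 -1.55
amber green 0.0845 -1.286
red violet 0.0796 -1.434
red yellow 0.0817 0.191
violet amber 0.073 0.237
```

Both views agree to about 1.5 mm. Amber-green was paired with the wrong side blob, its cap is the one at (327.3,214.2), so I use that. Now a helper, IK checks, then the red bottle.

```bash
cat > rob.py <<'E'
from station import arm
from vis import *
from scipy.spatial.transform import Rotation as Ro
mean=lambda a,b:(np.array(a)+b)/2
am=mean(plane("top",(351.5,246.3),.069),plane("side",(327.3,214.2),.069))
TRAY=0.16; BL=0.285; GR=0.043
# name: pick xy, place xy, carrier yaw, grip height over foot, diameter
J={"red":((.4553,-.1003),(.4524,.2778),BL,.045,.042),
 "yellow":((.5354,-.0842),(.5588,.3088),BL,.047,.026),
 "green":((.5610,-.2431),(.4538,.1280),GR,.045,.042),
 "amber":(tuple(am),(.5139,.1306),GR,.042,.034),
 "violet":((.4661,-.1791),(.5649,.1328),GR,.047,.026)}
def q(a): return (Ro.from_euler("z",a+np.pi)*Ro.from_euler("x",np.pi)).as_quat()
HI=.235
def go(n):
    (px,py),(tx,ty),yaw,h,d=J[n]; z=.004+h+.054; op=(d+.018)/.085
    arm.movep([px,py,HI],q(TRAY)); arm.move_gripper(op,35)
    arm.line_to([px,py,z],.15)
    arm.move_gripper(0,35)
    print(n,"opening mm",arm.read_opening()*85,"pad N",arm.read_finger_force(),"t",arm.read_time())
    if arm.read_opening()*85<d*1000-8: raise SystemExit("missed")
    arm.line_to([px,py,HI],.15)
    print("held mm",arm.read_opening()*85)
    arm.line_to([tx,ty,HI],.25,q(yaw))
    arm.line_to([tx,ty,z+.03],.15); arm.line_to([tx,ty,z+.002],.04)
    f=arm.read_ft_force(); print("F",np.round(f,2),"tcp err",np.round(np.array(arm.read_tool_pos())-[tx,ty,z+.002],4))
    arm.move_gripper(op+.05); arm.line_to([tx,ty,HI],.2)
    print("t",arm.read_time())
E
python3 - <<'E'
from rob import *
print("amber",am,plane("top",(351.5,246.3),.069))
for n,v in J.items():
    for p,a in((v[0],TRAY),(v[1],v[2])):
        for z in(.103,HI):
            r=arm.ik([*p,z],q(a)); print(n,z,None if r is None else np.round(r,2))
E
```

```text
amber [ 0.54659884 -0.16447933] [ 0.54562588 -0.16323906]
red 0.103 [ 0.25  0.67 -0.12  2.13  0.22  0.35  1.68]
red 0.235 [ 0.09  0.43  0.11  2.03 -0.07  0.69  1.98]
red 0.103 [-0.5   0.72 -0.13  1.95  0.19  0.48  1.08]
red 0.235 [-0.5   0.52 -0.14  1.85  0.1   0.78  1.17]
yellow 0.103 [ 0.2   0.73 -0.13  1.92  0.18  0.5   1.68]
yellow 0.235 [ 0.07  0.53  0.07  1.83 -0.05  0.79  1.89]
yellow 0.103 [-0.45  0.83 -0.15  1.64  0.18  0.69  1.16]
yellow 0.235 [-0.45  0.67 -0.15  1.54  0.11  0.94  1.22]
green 0.103 [ 0.45  0.8  -0.13  1.72  0.16  0.63  1.97]
green 0.235 [ 0.29  0.63  0.14  1.63 -0.1   0.89  2.2 ]
green 0.103 [-0.28  0.67 -0.06  2.12  0.11  0.35  1.18]
green 0.235 [-0.3   0.44 -0.03  2.01  0.02  0.7   1.27]
amber 0.103 [ 0.33  0.76 -0.12  1.84  0.16  0.55  1.83]
amber 0.235 [ 0.19  0.57  0.09  1.75 -0.07  0.83  2.05]
amber 0.103 [-0.25  0.72 -0.07  1.96  0.1   0.47  1.23]
amber 0.235 [-0.27  0.51 -0.03  1.86  0.02  0.77  1.3 ]
violet 0.103 [ 0.42  0.7  -0.14  2.04  0.23  0.42  1.83]
violet 0.235 [ 0.2   0.48  0.18  1.94 -0.12  0.73  2.18]
violet 0.103 [-0.23  0.77 -0.07  1.81  0.09  0.56  1.26]
violet 0.235 [-0.25  0.58 -0.02  1.72  0.02  0.84  1.33]
```

```bash
python3 - <<'E'
from rob import *
go("red")
cv2.imwrite("pics/side1.png",snapshot("side"))
E
```

```text
red opening mm 40.9325990979308 pad N 35.275864005088806 t 4.475
held mm 40.88078018817374
F [-2.41 -0.78  3.57] tcp err [-0.0004 -0.0002  0.    ]
t 10.0083
```

View pics/side1.png

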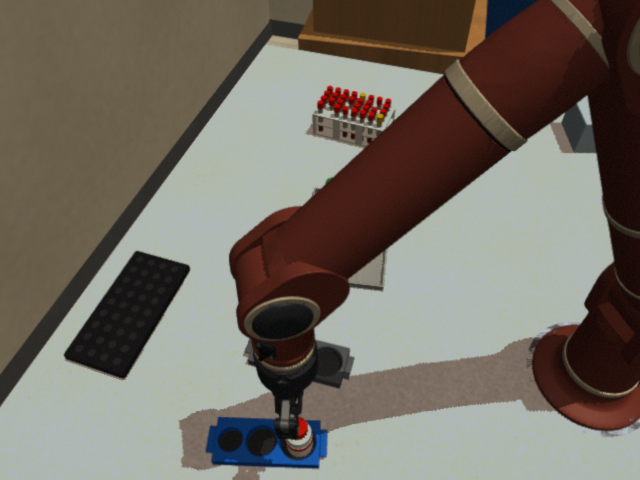

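Red sits upright in the blue large well (about 300,440), though the gripper partly hides it. It touched slightly early, with 3.6 N upward. I'll add contact-stopped lowering, then look at the carrier once the arm is over the tray.

```bash
python3 - <<'E'
s=open("rob.py").read()
s=s.replace('arm.line_to([tx,ty,z+.002],.04)\n','''arm.line_to([tx,ty,z+.008],.05); arm.pause(.2)
    f0=np.array(arm.read_ft_force())
    for k in np.arange(.007,0,-.001):
        arm.line_to([tx,ty,z+k],.03)
        if arm.read_ft_force()[2]-f0[2]>1.2: break
    print("f0",f0.round(2),"stop at",k.round(4))
''').replace("z+.002],4","z+k],4")
open("rob.py","w").write(s)
E
python3 - <<'E'
from rob import *
arm.movep([*J["yellow"][0],HI],q(TRAY))
cv2.imwrite("pics/top2.png",snapshot("top")[200:340,90:440]); S=snapshot("side"); cv2.imwrite("pics/side2.png",S)
T=snapshot("top")
t=max(blobs(T,"red",(110,215,175,320),110,50)); b=min(blobs(S,"red",(215,390,330,470),110,50),key=lambda r:r[1][1])
print(t,b,tri(t[1],b[1]))
E
```

```text
(np.int32(194), [129.4, 288.4], [12, 66, 16, 16]) (np.int32(358), [296.9, 427.8], [72, 27, 21, 23]) (array([0.45112215, 0.27756948, 0.08175144]), np.float64(0.001482081363541558))
```

View pics/side2.png

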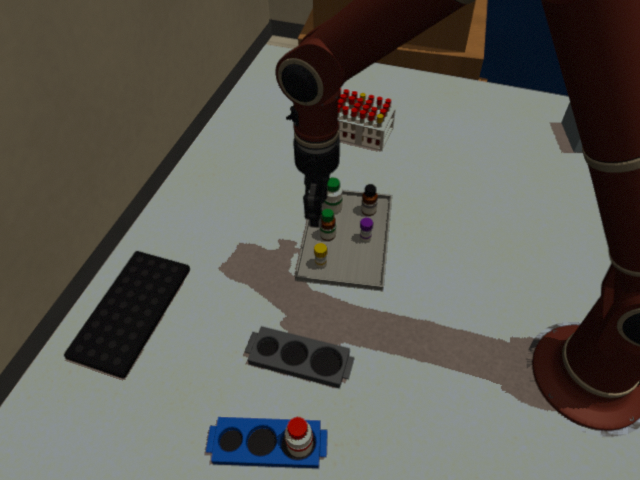

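Red stands upright in the blue large well (cap at 297,428), its cap triangulating to within 1.5 mm of the well centre at the seated height. The other five are still in the tray. On to yellow.

```bash
python3 - <<'E'
from rob import *
go("yellow")
arm.movep([*J["green"][0],HI],q(TRAY))
S=snapshot("side"); T=snapshot("top"); cv2.imwrite("pics/side3.png",S)
t=max(blobs(T,"yellow",(100,215,175,320),110,50)); b=min(blobs(S,"yellow",(205,390,330,470),110,50),key=lambda r:r[1][1])
print(t,b,tri(t[1],b[1]),arm.read_time())
E
```

```text
yellow opening mm 24.5946675309853 pad N 34.326796531677246 t 13.5
held mm 24.454017113232844
f0 [ 0.39  0.26 -0.04] stop at 0.001
F [-1.29 -0.96  6.12] tcp err [0.0004 0.0001 0.0012]
t 20.75
(np.int32(147), [125.1, 237.5], [18, 16, 15, 14]) (np.int32(281), [227.5, 431.8], [14, 32, 18, 21]) (array([0.55834153, 0.30881924, 0.05240882]), np.float64(0.0015662230218171376)) 22.8417
```

View pics/side3.png

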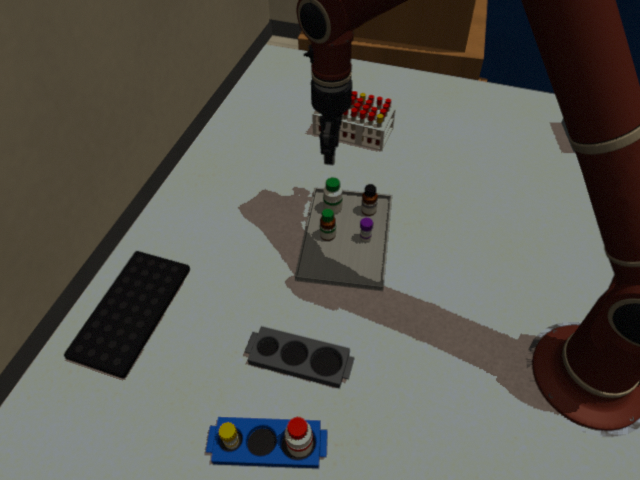

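Yellow is upright in the blue small well (cap 227,432), and its cap is at the right height and place. Now the green bottle.

```bash
python3 - <<'E'
from rob import *
go("green")
arm.movep([*J["amber"][0],HI],q(TRAY))
S=snapshot("side"); T=snapshot("top"); cv2.imwrite("pics/side4.png",S)
t=max(blobs(T,"green",(185,215,240,320),80,25)); b=min(blobs(S,"green",(240,300,355,385),80,25),key=lambda r:r[1][1])
print(t,b,tri(t[1],b[1]),arm.read_time())
E
```

```text
green opening mm 40.81971580830226 pad N 35.67415773868561 t 24.7
held mm 40.94125642290597
f0 [ 0.22  0.68 -0.91] stop at 0.002
F [-0.01  0.28  3.  ] tcp err [0.0001 0.     0.0003]
t 31.7083
(np.int32(197), [202.8, 289.4], [10, 67, 17, 16]) (np.int32(277), [326.2, 344.5], [78, 35, 18, 20]) (array([0.45287127, 0.12860452, 0.08218222]), np.float64(0.001188751472149558)) 32.9833
```

View pics/side4.png

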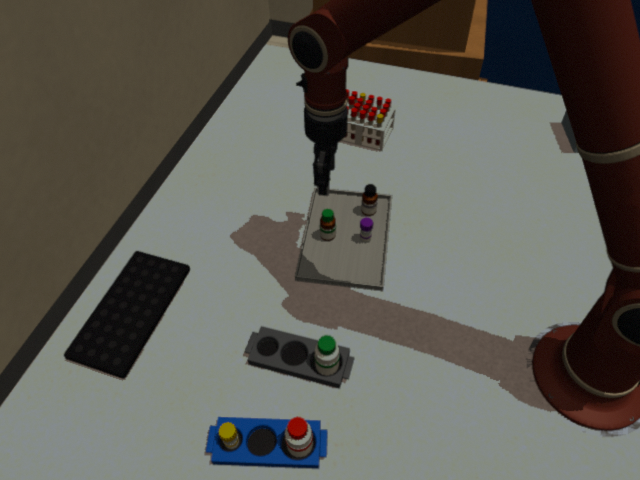

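Green is upright and seated in the grey large well (cap 326,344). Now amber-green, then violet.

```bash
python3 - <<'E'
from rob import *
go("amber")
arm.movep([*J["violet"][0],HI],q(TRAY))
S=snapshot("side"); cv2.imwrite("pics/side5.png",S); print(arm.read_time())
E
```

```text
amber opening mm 32.40952140416819 pad N 35.00278294086456 t 34.8583
held mm 32.736392210149745
f0 [-0.46 -0.32 -1.07] stop at 0.004
F [0.09 0.3  0.16] tcp err [-0.     -0.     -0.0001]
t 41.05
42.2917
```

View pics/side5.png

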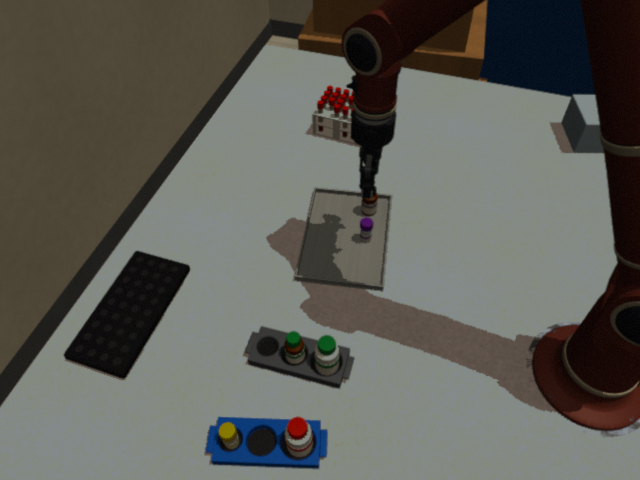

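Amber-green is upright in the grey middle well (cap 294,340). Lowering stopped about 3 mm early on force noise, so I raise the threshold to 2.5 N before violet.

```bash
sed -i 's/>1.2: break/>2.5: break/' rob.py; python3 - <<'E'
from rob import *
go("violet")
arm.movep([.5,-.1,.35],q(TRAY)); arm.movep([.215,.6127,.303],[.16807,.98577,0,0])
S=snapshot("side"); T=snapshot("top"); cv2.imwrite("pics/side6.png",S); cv2.imwrite("pics/top6.png",T)
g=sorted(blobs(T,"green",(185,215,240,320),80,25),key=lambda r:r[1][1]); h=blobs(S,"green",(240,300,355,385),80,25)
print(g,h)
t=max(blobs(T,"violet",(185,215,240,320),80,22)); b=max(blobs(S,"violet",(240,300,355,385),80,22))
print(tri(t[1],b[1]),tri(g[0][1],min(h,key=lambda r:abs(r[1][0]-293)+abs(r[1][1]-340))[1]),arm.read_time())
E
```

```text
violet opening mm 24.584386441377134 pad N 34.3353670835495 t 44.1333
held mm 24.632077490799276
f0 [-0.47  1.06 -0.35] stop at 0.001
F [-0.18 -0.38  6.5 ] tcp err [0.0003 0.     0.001 ]
t 51.1167
[(np.int32(130), [204.8, 259.8], [14, 39, 13, 13]), (np.int32(196), [202.8, 289.5], [10, 67, 17, 16])] [(np.int32(182), [292.9, 338.6], [46, 31, 15, 16]), (np.int32(278), [326.2, 344.6], [78, 35, 18, 20]), (np.int32(28), [296.8, 354.8], [47, 49, 18, 9]), (np.int32(43), [326.4, 365.1], [76, 61, 21, 7])]
(array([0.56432288, 0.13338754, 0.05398748]), np.float64(0.0013559343202136703)) (array([0.51277573, 0.13071056, 0.07234815]), np.float64(0.001472664894665421)) 54.975
```

View pics/side6.png

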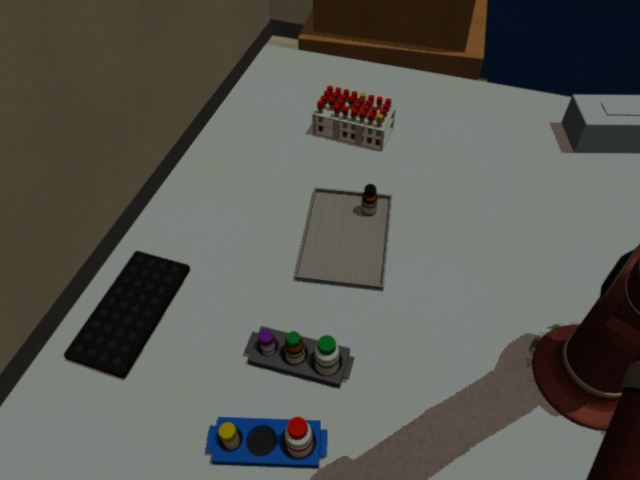

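View pics/top6.png

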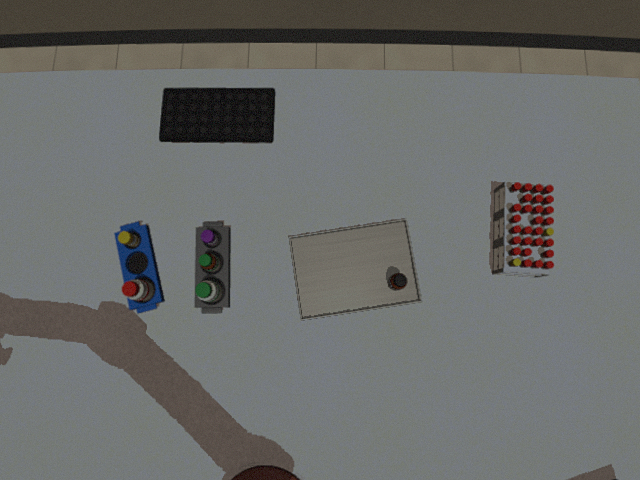

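All five are upright in their wells: blue has yellow (128,238) and red (130,288), grey has violet (209,237), amber-green (205,260) and green (203,289). The black-capped bottle (397,281) and the rack are unmoved, and the arm is clear.

```bash
python3 -c "
from station import ticket
print(ticket.finish_job())"
```

```text
the job is handed in; nothing more can be done
None
```

Both reagent sets are made up, every piece upright in the well of its own size; the black-capped bottle and the tube rack were left where they stood, and the job was handed in at about 55 s.

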